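# Clear the trimming board and close its scrap well

### The job

Finish up at the vegetable trimming board: drop the last turnip, left lying on the white board, into the scrap well in the middle of the board. Then close the well: press down on the thin metal cover plate that lies flat on the board and slide it over the opening, so that it lies square with the opening and overlaps it about evenly all round. Leave the bottle, the brush and the flower pot where they are.

Things in the scene. Friction and masses are not known exactly. Their poses are not given: they have to be found in the camera images.
- board: White plastic trimming board, fixed, on short legs: 280 (x) x 560 (y) mm, level top 85 mm above the table. Origin: centre of its underside, at table height; x away from the robot, y along its length. A steel lip stands 13 mm above the top along the far (+x) edge and both short ends (inner faces at x +140, y +-280 mm). The scrap well opens in its middle. Its place and yaw vary.
- opening (a point): Centre of the scrap well's opening, level with the board's top; axes as the board's. The opening is 100 mm along the board's x and 80 mm along its y; below it is a steel pan with straight walls, 81 mm deep.
- cover: Loose flat dark steel plate, 140 (its x) x 120 (its y) x 3 mm, about 0.4 kg, no handle, lying askew on one side of the opening. Origin: centre of its underside, z up. Too wide to grip; it slides easily on the board and follows fingertips pressed on its top with about 12 N (5 N may slip). In place, its long side lies along the opening's long side, overlapping 20 mm on every side.
- turnip: Loose pale turnip with a purplish top, rigid, about 70 g, standing on its flat cut base on the board on the other side of the opening. A round body 54 mm in diameter at its widest (21 mm above its base), 42 mm high, with a green leaf stub rising 10 mm more on top. Origin: centre of its base; z up through the stub.
- turnip_mid (a point): Middle of the turnip's body, 21 mm above its base, on its axis.
- spray: Loose white bottle, 64 mm in diameter, 170 mm tall, standing on the table to the left (+y) of the board; leave it. Origin: centre of its base.
- pot: Loose terracotta pot, 90 mm across, 80 mm tall, standing on the table beyond the board; leave it. Origin: centre of its base.
- brush: Loose wooden brush lying on the table to the right (-y) of the board; leave it. Origin: its underside, near its middle.
Mind the look-alikes: they are no part of the job. Of the things that look like the cover, the largest one is meant. Of the things like the turnip, leave any that is orange; of the rest the larger one is meant.

How it is judged:
On the way:
1. the turnip lies down in the scrap well (z of turnip_mid in the frame of opening below -0.025 m and x of turnip_mid in the frame of opening between -0.05 and 0.05 m and y of turnip_mid in the frame of opening between -0.04 and 0.04 m), for 0.2 s.
At the end, for the whole second after the job is handed in: The turnip lies in the scrap well, and the cover plate lies flat on the board over the opening, its centre within 15 mm (along the board's x) and 14 mm (along its y) of the opening's centre and square to it within 0.12 rad, so that the opening is covered; all at rest (all of step 1 and x of cover in the frame of opening between -0.015 and 0.015 m and y of cover in the frame of opening between -0.014 and 0.014 m and z of cover in the frame of opening between -0.003 and 0.004 m and angle between the x axis of cover and the x axis of opening, either way round below 0.12 rad and angle between cover's own z axis and vertical below 0.04 rad and linear speed of cover below 0.01 m/s and linear speed of turnip below 0.02 m/s); the robot touches nothing.
It fails at once if the bottle, the pot or the brush is shifted by more than 30 mm (distance of any of spray, pot, brush from where it was at the start of the episode above 0.03 m).
It also fails if it takes over 46 s, if anything falls off the work surface, if the arm or the gripper's body presses on something with over 40 N, if the wrist force passes 120 N, or if a joint passes its speed limit or range.

### The arm

A 6-joint arm with a two-finger parallel gripper is mounted at the origin on the work surface. World frame = base frame: x ahead of the robot, y to its left, z up, the work surface at z = 0. Lengths are in m, angles in rad, forces in N, time in s.
With the tool pointing down it reaches from about 0.25 to 0.725 m from the base axis. Payload 4 kg.
Tool frame: the origin (TCP) lies on the centre line of the jaws, within the pads' length; the fingertips stand 19 mm ahead of it and the grasp point (between the pads) is the TCP; z points along the fingers, y is the direction in which the jaws open and shut (so a half turn about z gives the same grasp; the last joint's range is limited). The gripper opens to 85 mm and grips with 20 to 120 N. Pads are 22 mm wide; open, the fingers measure 114 mm over their backs; the gripper's body (76 mm by 85 mm) begins 54 mm behind the grasp point. The pads swing forward as they close: fully open they stand 13 mm farther back than shut.
Start: joints at [-1.321, 0.241, 0.005, 1.335, 0, 1.571], TCP at [0.124, -0.484, 0.25] pointing down, gripper open.
Joint ranges: [-2.72, 2.72], [-1.05, 1.87], [-1.09, 1.28], [-1.99, 2.15], [-1.42, 1.44], [-3.14, 3.14]. Speed limits (rad/s): [2.79, 2.79, 3.14, 3.14, 3.14, 3.14].

### API

Orientations are given as a unit quaternion [x, y, z, w].
In Python, from workcell import bot gives the robot as it stands. The module is installed in compiled form; this text tells all that it offers.
- The arm moves only by the shell command python3 -m handwheel 'ROWS' [OPENING]. ROWS is JSON, a list of rows, each an object of numbers: "dx", "dy", "dz": the shift along the tool's x, y, z as a fraction of full scale; "ax", "ay", "az": the turn, a rotation vector about the tool's x, y, z as a fraction of full scale. In form: [{"dx": .., "dy": .., "dz": .., "ax": .., "ay": .., "az": ..}, ...]. A call has 1 to 12 rows; each row shifts and turns the commanded pose from where the row before left it, along the tool's axes as they then stand; what a row does not reach is not made up. Full scale, the value 1, is 2.5 cm for a shift and 0.15 rad for a turn. A row lasts 1/10 s, in which the tool goes at most 50 mm and 8.59 degrees, less where a joint would pass 70% of its speed; a pose out of reach is approached as far as the arm can. A call with a number of a shift or a turn outside -1 to 1 is refused whole. A call with a gripper value outside its range is refused whole. OPENING is the gripper's target within -1 to 1 (fully open at 1, half-way at 0, shut at -1), set as the call begins (- or left out, the last holds). The fingers move at their own pace and stop on an object; the grip force is fixed at half the most. Time passes only in rows, so rows that do not move let the fingers close. It gives the time, the measured TCP pose, the force and the opening at its end, in the units of the state.
- bot.get_obs(): the state, without advancing time (a new reading comes with each control period).
- bot.camera(name): name is "side" or "top"; returns a dict with "img" (400x640x3 uint8, red, green, blue), "intrinsics" (3x3 intrinsics, pixels), "eye" and "rotation" of the camera in the world. Camera axes: x right, y down, z forward; pixel columns grow to the right and rows downward; lengths in m; the calibration is good to about 2 mm. A picture is of the moment at which its call begins. There is no depth.
- bot.job_done(): hands the job in, once; it reports no verdict.
Trained networks look in a picture, given as the dict that the camera call returned (one of the last four; its "shot" number tells which), for a name from the list of things; names that differ only in an ending like _2 or _b are one class to them, and where a whole thing is asked for, a point or a joint stands for the part that bears it (a point fixed in the world has none). Each returns a list of dicts, best first, with "confidence" (0 to 1); they miss things now and then, are a little off and sometimes report something else, mostly with a low value. They report only what shows in the picture. A call takes as long as a camera call. They do not tell look-alikes from the thing itself.
- bot.trace(thing, picture): "region" (400x640 bool, what is visible of it) and "rect" ([centre column, centre row, width, height] in pixels, round what is visible of it).
The state is a dict: "clock": time; "joint_pos": joint angles; "joint_vel": joint speeds; "tau": joint torques, N m; "eef_pos": TCP position; "tool_rot": TCP orientation; "ft_force": force on the tool from outside, world axes, zero at the start; "ft_torque": the same for the moment, N m; "grip_width": finger opening in m.
Only numpy, scipy, OpenCV 4.12 (cv2) and the standard library are available. Lean on these libraries where they do the work, as an engineer would, in place of code of your own. Each camera call takes 0.05 s, during which the arm holds its last target.

## Working session

There is one attempt and no reset: what is moved stays moved. The work goes in short steps, Python scripts to look and compute and a shell command to move; the robot and the scene stay as the last step left them, time stands still between calls to the robot, and variables do not carry over. Pictures are saved under pics/ and viewed, and the job is handed in when it is done.

```bash
mkdir -p pics; python3 - <<'E'
from workcell import bot
import cv2,numpy as np
for n in ("top","side"):
    p=bot.camera(n); cv2.imwrite(f"pics/{n}0.png",p["img"][:,:,::-1])
    np.set_printoptions(precision=4,suppress=True)
    print(n,p["intrinsics"].tolist(),p["eye"],p["rotation"].tolist() if hasattr(p["rotation"],'tolist') else p["rotation"])
    for t in("board","cover","turnip"):
        for r in bot.trace(t,p): print(t,r["confidence"],r["rect"])
o=bot.get_obs();print(o)
E
```

```text
top [[451.9267537071062, 0.0, 321.8404105446011], [0.0, 451.9267537071062, 196.0857566512122], [0.0, 0.0, 1.0]] [ 0.5321 -0.0374  1.3011] [0.7117117865631039, -0.7012462012604452, 0.02554060545157469, -0.03267683519126271]
cover 0.93 [248.6, 246.1, 53.2, 62.4]
cover 0.88 [253.2, 154.5, 42.8, 48.0]
cover 0.86 [198.1, 170.8, 37.1, 27.9]
turnip 0.67 [394.2, 156.3, 10.7, 15.0]
turnip 0.66 [377.2, 225.0, 19.9, 21.2]
turnip 0.62 [422.2, 158.1, 19.9, 27.0]
side [[402.07776289889915, 0.0, 321.08518501779264], [0.0, 402.07776289889915, 196.68535126300694], [0.0, 0.0, 1.0]] [0.4763 0.8805 0.7147] [-0.07678788555446406, 0.8751738244965275, -0.47680675096008057, 0.028804857005156184]
board 0.56 [363.6, 237.6, 137.2, 154.5]
cover 0.97 [246.1, 328.4, 45.1, 40.8]
cover 0.8 [352.8, 258.0, 64.7, 35.2]
cover 0.74 [245.6, 275.3, 51.9, 38.4]
turnip 0.75 [296.1, 174.2, 17.5, 14.7]
turnip 0.74 [343.0, 176.3, 19.3, 21.4]
{'clock': 0.4, 'joint_pos': array([-1.321 ,  0.2408,  0.0048,  1.3352, -0.    ,  1.5708]), 'joint_vel': array([-0.0007, -0.003 ,  0.001 , -0.0006, -0.0007, -0.0004]), 'tau': array([  0.0004, -37.1782,  25.2331,   0.0053,  -0.0001,  -0.    ]), 'eef_pos': array([ 0.1236, -0.4844,  0.2502]), 'tool_rot': array([ 0.9922,  0.1246, -0.    , -0.0002]), 'ft_force': array([0.01  , 0.048 , 0.4159]), 'ft_torque': array([-0.0336,  0.0102,  0.0091]), 'grip_width': 0.08518240781379913}
```

View pics/top0.png

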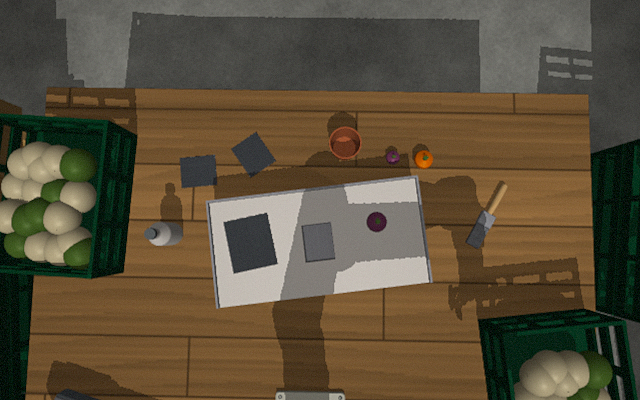

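View pics/side0.png

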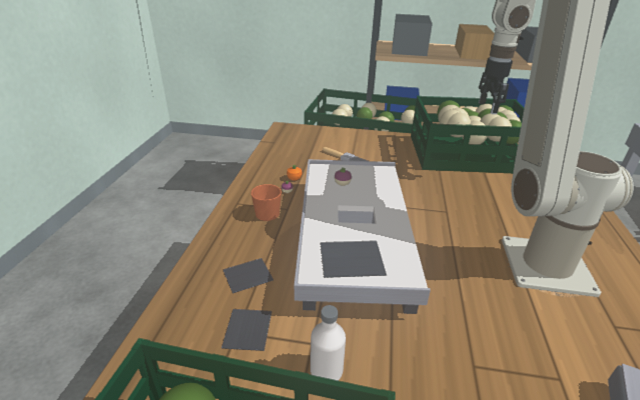

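```bash
python3 - <<'E'
import cv2
a=cv2.imread("pics/top0.png")[100:300,170:450]
cv2.imwrite("pics/crop0.png",cv2.resize(a,None,fx=2.8,fy=2.8,interpolation=cv2.INTER_CUBIC))
E
```

```text
(no output)
```

View pics/crop0.png

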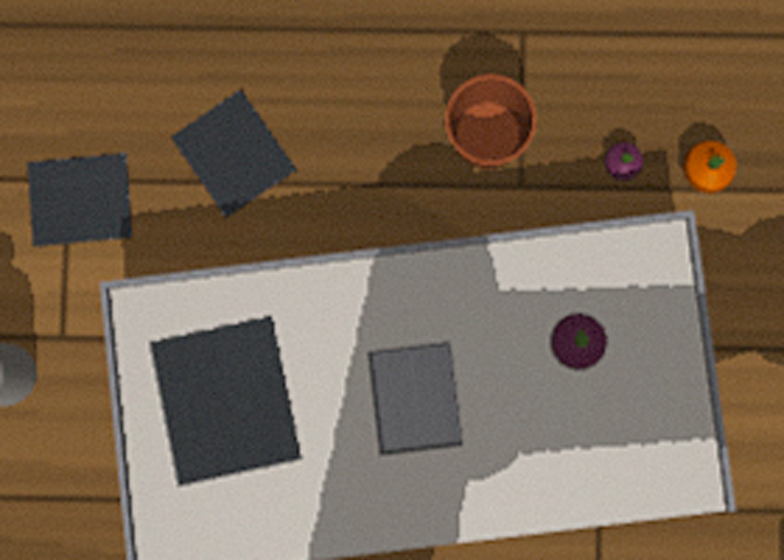

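The plates are at top-view pixels (248,246), (253,154) and (198,171). The one on the board at (248,246) is the largest, so it is the cover. The turnip-like things are at (377,222), (393,157) and (424,159). The last is orange and (393,157) is smaller, so the turnip is (377,222), the one on the board. The enlarged crop confirms both choices. The opening is at about (318,242).

```bash
cat > h.py <<'E'
from workcell import bot
import cv2,numpy as np
from scipy.spatial.transform import Rotation as R
np.set_printoptions(precision=4,suppress=True)
def toplane(p,px,z):
    px=np.atleast_2d(np.asarray(px,float)); K=p["intrinsics"]
    d=np.c_[(px-[K[0][2],K[1][2]])/[K[0][0],K[1][1]],np.ones(len(px))]@R.from_quat(p["rotation"]).as_matrix().T
    e=np.array(p["eye"]); return e+d*((z-e[2])/d[:,2])[:,None]
def proj(p,P):
    K=p["intrinsics"]; c=(np.atleast_2d(P)-p["eye"])@R.from_quat(p["rotation"]).as_matrix()
    return c[:,:2]/c[:,2:]*[K[0][0],K[1][1]]+[K[0][2],K[1][2]]
def rect(p,mask,z):
    # metric rectangle from mask: rectify mask pixels to plane, minAreaRect of contour
    c=max(cv2.findContours(mask.astype(np.uint8),cv2.RETR_EXTERNAL,cv2.CHAIN_APPROX_NONE)[0],key=cv2.contourArea)[:,0]
    w=toplane(p,c,z)[:,:2]
    ce,s,a=cv2.minAreaRect((w*1000).astype(np.float32))
    if s[0]<s[1]: s=s[::-1]; a+=90
    ys,xs=np.nonzero(mask); cen=toplane(p,np.c_[xs,ys],z)[:,:2].mean(0)
    return np.array(ce),np.array(s),((a+90)%180)-90,cen*1000
E
python3 - <<'E'
from h import *
p=bot.camera("top");print(p["shot"])
for r in bot.trace("cover",p): print("cover",rect(p,r["region"],.088))
for r in bot.trace("turnip",p):
    print("turnip",r["rect"],toplane(p,r["rect"][:2],.085+.021),toplane(p,r["rect"][:2],.021))
# opening: manual corners, board corners
oc=np.array([[369,352],[450,343],[462,443],[380,454]])/2.8+[170,100]
w=toplane(p,oc,.085);print("opening",w[:,:2],w.mean(0),np.linalg.norm(np.roll(w,-1,0)-w,axis=1),np.arctan2(*(w[0]-w[3]+w[1]-w[2])[[1,0]]))
bc=np.array([[104,285],[693,213],[733,511]])/2.8+[170,100]
print("board",toplane(p,bc,.098)[:,:2])
for t in("board",):
    for r in bot.trace(t,p): print(t,r["confidence"],rect(p,r["region"],.09))
g=cv2.cvtColor(p["img"],cv2.COLOR_RGB2LAB)[210:275,295:345]
print(p["img"][240,290:350:3].tolist())
s=bot.camera("side")
for r in bot.trace("turnip",s): print("side",r["rect"],toplane(s,r["rect"][:2],.085+.023))
for r in bot.trace("cover",s): print("side cov",r["rect"],rect(s,r["region"],.088))
for n in("spray","pot","brush"):
    for r in bot.trace(n,p)[:2]: print(n,r["confidence"],r["rect"],toplane(p,r["rect"][:2],.05))
E
```

```text
3
cover (array([742.4265, 165.9593]), array([96.0481, 80.7361]), 36.14873123168945, array([742.101 , 165.5802]))
cover (array([694.6879, 312.276 ]), array([94.2248, 82.7856]), -83.14649534225464, array([694.1903, 312.0051]))
cover (array([503.2536, 166.4979]), array([139.9839, 119.6262]), 13.790909767150879, array([502.7212, 166.6664]))
turnip [377.9, 223.4, 16.0, 18.2] [[ 0.5606 -0.1735  0.106 ]] [[ 0.5626 -0.1832  0.021 ]]
turnip [422.2, 158.2, 20.5, 25.5] [[ 0.7359 -0.2906  0.106 ]] [[ 0.7504 -0.3086  0.021 ]]
turnip [393.5, 156.4, 10.7, 15.4] [[ 0.7397 -0.2142  0.106 ]] [[ 0.7545 -0.2268  0.021 ]]
opening [[ 0.5518  0.0283]
 [ 0.5616 -0.0493]
 [ 0.4666 -0.062 ]
 [ 0.4549  0.016 ]] [ 0.5087 -0.0167  0.085 ] [0.0782 0.0959 0.0789 0.0976] 0.12981542089396655
board [[ 0.6116  0.2821]
 [ 0.6888 -0.2796]
 [ 0.408  -0.3164]]
board 0.66 (array([511.5568, -13.5875]), array([576.5212, 288.7711]), -82.31251764297485, array([510.5677, -31.267 ]))
[[196, 191, 182], [158, 151, 149], [131, 127, 120], [131, 126, 119], [127, 122, 116], [92, 92, 96], [95, 93, 97], [91, 89, 95], [93, 93, 95], [93, 
[... 202 characters left out ...]
.5751 -0.1666  0.108 ]]
side [295.2, 174.8, 22.8, 14.8] [[ 0.7107 -0.1505  0.108 ]]
side cov [244.4, 274.6, 54.4, 33.1] (array([725.3539, 263.6438]), array([94.1   , 83.0083]), 36.4052734375, array([725.378 , 265.3142]))
side cov [361.6, 236.1, 139.9, 155.5] (array([512.6531,  -1.331 ]), array([653.5406, 291.8608]), -82.457932472229, array([502.5508,  56.4386]))
side cov [354.6, 256.9, 68.1, 36.4] (array([505.987 , 167.7759]), array([143.2132, 125.6048]), 13.827189445495605, array([505.268 , 169.3789]))
spray 0.7 [162.3, 234.0, 39.7, 26.6] [[0.5236 0.416  0.05  ]]
pot 0.82 [344.0, 143.8, 36.3, 33.6] [[ 0.7833 -0.0838  0.05  ]]
brush 0.89 [488.6, 217.4, 42.8, 61.5] [[ 0.583  -0.4847  0.05  ]]
```

```bash
cat >> h.py <<'E'
def opening(p):
    im=p["img"].astype(int); m=((im[:,:,0]-im[:,:,2])<6); m=cv2.medianBlur(m.astype(np.uint8),5)
    k=np.zeros_like(m); k[205:280,290:350]=m[205:280,290:350]
    n,l,s,c=cv2.connectedComponentsWithStats(k); i=1+np.argmax(s[1:,4]); return l==i
E
python3 - <<'E'
from h import *
p=bot.camera("top")
m=opening(p); print("op",rect(p,m,.085))
im=p["img"].astype(int); k=np.zeros(m.shape,bool); k[205:240,360:395]=(im[:,:,0]-im[:,:,1]>25)[205:240,360:395]
c=max(cv2.findContours(k.astype(np.uint8),0,1)[0],key=cv2.contourArea)
(cc,r)=cv2.minEnclosingCircle(c); M=cv2.moments(c); print(cc,r,M["m10"]/M["m00"],M["m01"]/M["m00"],toplane(p,cc,.11),toplane(p,[M["m10"]/M["m00"],M["m01"]/M["m00"]],.11), cv2.boundingRect(c))
v=p["img"][190:290,220:420].copy(); 
v=cv2.resize(p["img"],None,fx=4,fy=4,interpolation=cv2.INTER_CUBIC)
for cs,z in((((50,40),(-50,40),(-50,-40),(50,-40)),.085),):
    a=.132; Rm=np.array([[np.cos(a),-np.sin(a)],[np.sin(a),np.cos(a)]])
    P=np.c_[np.array(cs)/1000@Rm.T+[.5087,-.0167],[z]*4]
    cv2.polylines(v,[np.round((proj(p,P)+.5)*4).astype(int)],True,(255,0,0),1)
P=toplane(p,cc,.106)[0]; t=np.linspace(0,6.28,40); cv2.polylines(v,[np.round((proj(p,np.c_[P[0]+.027*np.cos(t),P[1]+.027*np.sin(t),t*0+.106])+.5)*4).astype(int)],True,(0,255,0),1)
cv2.imwrite("pics/ov1.png",v[760:1160,900:1640,::-1])
s=bot.camera("side");cv2.imwrite("pics/s1.png",cv2.resize(s["img"][140:300,270:450],None,fx=4,fy=4,interpolation=cv2.INTER_CUBIC)[:,:,::-1])
E
```

```text
op (array([509.7481, -15.3508]), array([99.496 , 80.0717]), 7.499228477478027, array([509.7294, -15.6381]))
(376.3045349121094, 221.6272735595703) 9.385530471801758 376.37645448323065 221.52566735112936 [[ 0.565  -0.1688  0.11  ]] [[ 0.5653 -0.169   0.11  ]] (368, 213, 18, 18)
```

View pics/ov1.png

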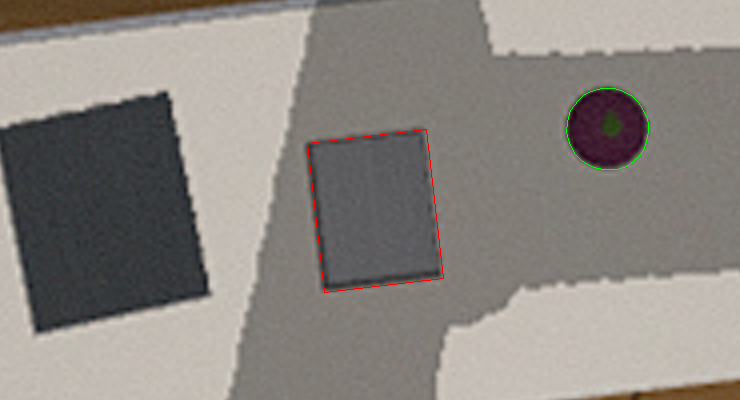

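View pics/s1.png

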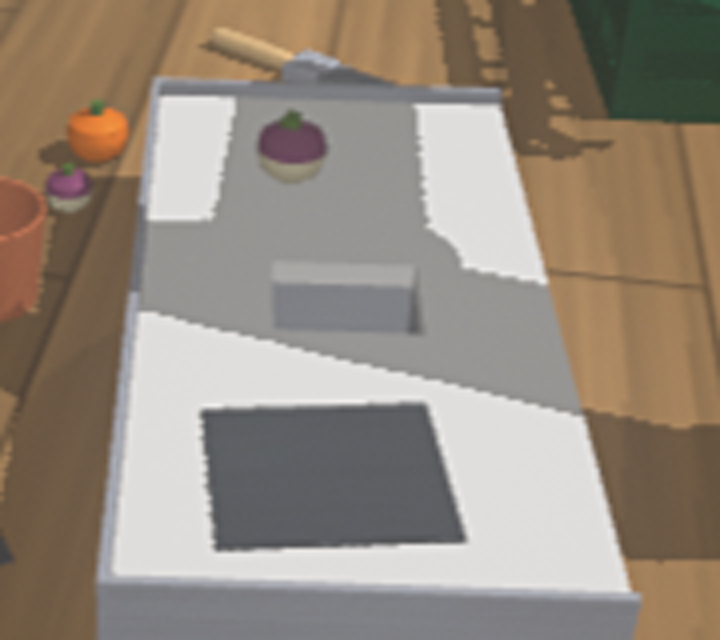

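The overlay fits well. The opening is at (0.509,-0.016) with yaw 0.131, the cover at (0.503,0.1665) with yaw 0.24, and the turnip at (0.565,-0.169). Next I move above the turnip.

```bash
cat >> h.py <<'E'
def go(x,y,z,yaw=None):
    o=bot.get_obs(); r=R.from_quat(o["tool_rot"]); M=r.as_matrix()
    d=M.T@(np.array([x,y,z])-o["eef_pos"])/.025
    print("t",round(o["clock"],2),"pos",o["eef_pos"],"tool delta units",d,"F",o["ft_force"],"w",o["grip_width"],"yaw",np.arctan2(M[1,0],M[0,0]),"zaxis",M[:,2])
    if yaw is not None: print("az units (after)",-(yaw-np.arctan2(M[1,0],M[0,0]))/.15)
E
python3 -m handwheel '[{"dx":0.96,"dy":-0.37},{"dx":0.96,"dy":-0.37},{"dx":0.96,"dy":-0.37},{"dx":0.96,"dy":-0.37},{"dx":0.96,"dy":-0.37},{"dx":0.96,"dy":-0.37},{"dx":0.96,"dy":-0.37},{"dx":0.96,"dy":-0.37},{"dx":0.96,"dy":-0.37},{"dx":0.96,"dy":-0.37},{"dx":0.96,"dy":-0.37},{"dx":0.96,"dy":-0.37}]' 1
python3 -c "
from h import *
go(.565,-.169,.16)"
```

```text
t 1.0 pos [ 0.1236 -0.4845  0.2503] tool delta units [20.2273 -7.8637  3.6119] F [ 0.0814  0.3633 -0.4443] w 0.08541139979524293 yaw 0.2497811629906025 zaxis [-0. -0. -1.]invalid input
```

```bash
python3 -m handwheel '[{"dx":0.96,"dy":-0.37,"dz":0,"ax":0,"ay":0,"az":0},{"dx":0.96,"dy":-0.37,"dz":0,"ax":0,"ay":0,"az":0},{"dx":0.96,"dy":-0.37,"dz":0,"ax":0,"ay":0,"az":0},{"dx":0.96,"dy":-0.37,"dz":0,"ax":0,"ay":0,"az":0},{"dx":0.96,"dy":-0.37,"dz":0,"ax":0,"ay":0,"az":0},{"dx":0.96,"dy":-0.37,"dz":0,"ax":0,"ay":0,"az":0},{"dx":0.96,"dy":-0.37,"dz":0,"ax":0,"ay":0,"az":0},{"dx":0.96,"dy":-0.37,"dz":0,"ax":0,"ay":0,"az":0},{"dx":0.96,"dy":-0.37,"dz":0,"ax":0,"ay":0,"az":0},{"dx":0.96,"dy":-0.37,"dz":0,"ax":0,"ay":0,"az":0},{"dx":0.96,"dy":-0.37,"dz":0,"ax":0,"ay":0,"az":0},{"dx":0.96,"dy":-0.37,"dz":0,"ax":0,"ay":0,"az":0}]' 1
python3 -c "
from h import *
go(.565,-.169,.16)"
```

```text
clock: 2.2
eef_pos: [0.376, -0.305, 0.2504]
tool_rot: [0.992, 0.125, 0.0, 0.0]
ft_force: [0.4, 0.0, 0.4]
grip_width: 0.0854
t 2.2 pos [ 0.376  -0.305   0.2504] tool delta units [ 8.6687 -3.4048  3.6159] F [0.4239 0.0434 0.3982] w 0.08539879158152172 yaw 0.2498369110871202 zaxis [ 0.0001 -0.0002 -1.    ]
```

```bash
python3 -m handwheel '[{"dx":0.96,"dy":-0.38,"dz":0,"ax":0,"ay":0,"az":0},{"dx":0.96,"dy":-0.38,"dz":0,"ax":0,"ay":0,"az":0},{"dx":0.96,"dy":-0.38,"dz":0,"ax":0,"ay":0,"az":0},{"dx":0.96,"dy":-0.38,"dz":0,"ax":0,"ay":0,"az":0},{"dx":0.96,"dy":-0.38,"dz":0,"ax":0,"ay":0,"az":0},{"dx":0.96,"dy":-0.38,"dz":0,"ax":0,"ay":0,"az":0},{"dx":0.96,"dy":-0.38,"dz":0.4,"ax":0,"ay":0,"az":0},{"dx":0.97,"dy":-0.38,"dz":0.8,"ax":0,"ay":0,"az":0},{"dx":0.97,"dy":-0.38,"dz":0.8,"ax":0,"ay":0,"az":0},{"dx":0,"dy":0,"dz":0.8,"ax":0,"ay":0,"az":0},{"dx":0,"dy":0,"dz":0,"ax":0,"ay":0,"az":0}]' 1
python3 -c "
from h import *
go(.565,-.169,.11)
for n in('top','side'):
    p=bot.camera(n); a=p['img'][180:260,330:430] if n=='top' else p['img'][120:220,290:410]
    cv2.imwrite('pics/a_%s.png'%n,cv2.resize(a,None,fx=5,fy=5)[:,:,::-1])"
```

```text
clock: 3.3
eef_pos: [0.5623, -0.1681, 0.1767]
tool_rot: [0.992, 0.125, -0.003, -0.001]
ft_force: [-0.4, 1.0, -0.1]
grip_width: 0.0853
t 3.3 pos [ 0.5623 -0.1681  0.1767] tool delta units [0.1114 0.0727 2.6691] F [-0.3708  0.9749 -0.1192] w 0.08531717470908023 yaw 0.2512412184084062 zaxis [-0.0067  0.0019 -1.    ]
```

View pics/a_side.png

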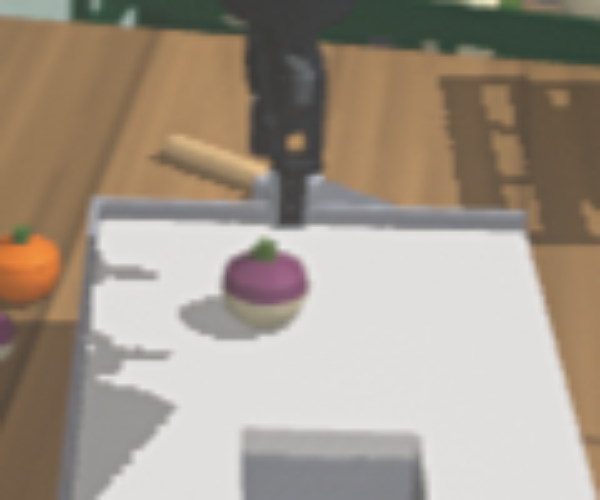

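View pics/a_top.png

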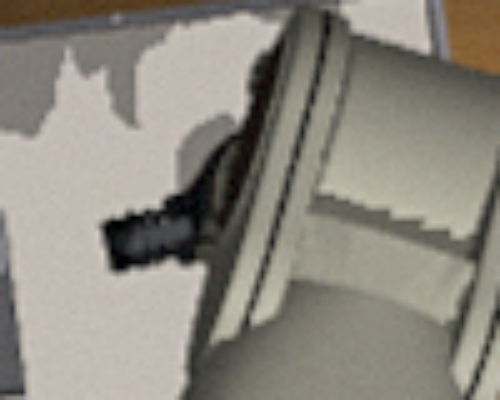

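```bash
python3 -c "
from h import *
o=bot.get_obs();M=R.from_quat(o['tool_rot']).as_matrix()
p=bot.camera('side')
for s in(-1,1):
    P=o['eef_pos']+M@[0,s*.045,.006]; print(P,(proj(p,P)-[290,120])*5)
print((proj(p,[[.565,-.169,.106],[.565,-.169,.137]])-[290,120])*5)
go(.565,-.169,.11)
"
```

```text
[ 0.5524 -0.1257  0.1742] [[288.8104 221.7412]]
[ 0.5746 -0.2129  0.1742] [[267.5714 150.8185]]
[[268.9989 286.0723]
 [271.7872 240.9905]]
t 3.45 pos [ 0.564  -0.1698  0.1812] tool delta units [ 0.0454 -0.0209  2.8483] F [ 0.8174 -0.0937 -0.0408] w 0.08522410554152256 yaw 0.24929777237187994 zaxis [ 0.0008 -0.0003 -1.    ]
```

The side view matches the prediction to within about 1 px: finger tip at (348,164), turnip at (343,178). Next I lower and grip.

```bash
python3 -m handwheel '[{"dx":0.05,"dy":0,"dz":0.7,"ax":0,"ay":0,"az":0},{"dx":0,"dy":0,"dz":0.7,"ax":0,"ay":0,"az":0},{"dx":0,"dy":0,"dz":0.7,"ax":0,"ay":0,"az":0},{"dx":0,"dy":0,"dz":0.7,"ax":0,"ay":0,"az":0},{"dx":0,"dy":0,"dz":0,"ax":0,"ay":0,"az":0},{"dx":0,"dy":0,"dz":0,"ax":0,"ay":0,"az":0}]' 1
python3 -m handwheel '[{"dx":0,"dy":0,"dz":0,"ax":0,"ay":0,"az":0},{"dx":0,"dy":0,"dz":0,"ax":0,"ay":0,"az":0},{"dx":0,"dy":0,"dz":0,"ax":0,"ay":0,"az":0},{"dx":0,"dy":0,"dz":0,"ax":0,"ay":0,"az":0},{"dx":0,"dy":0,"dz":0,"ax":0,"ay":0,"az":0},{"dx":0,"dy":0,"dz":0,"ax":0,"ay":0,"az":0},{"dx":0,"dy":0,"dz":0,"ax":0,"ay":0,"az":0},{"dx":0,"dy":0,"dz":0,"ax":0,"ay":0,"az":0}]' -1
```

```text
clock: 4.05
eef_pos: [0.5655, -0.1697, 0.1117]
tool_rot: [0.992, 0.124, 0.001, 0.0]
ft_force: [-0.3, -0.8, 0.5]
grip_width: 0.0853
clock: 4.85
eef_pos: [0.5662, -0.1694, 0.1124]
tool_rot: [0.992, 0.125, 0.002, 0.001]
ft_force: [-0.6, 0.2, 5.0]
grip_width: 0.0503
```

```bash
python3 -m handwheel '[{"dx":0,"dy":0,"dz":-0.4,"ax":0,"ay":0,"az":0},{"dx":0,"dy":0,"dz":-0.8,"ax":0,"ay":0,"az":0},{"dx":0,"dy":0,"dz":-0.8,"ax":0,"ay":0,"az":0},{"dx":0,"dy":0,"dz":0,"ax":0,"ay":0,"az":0}]' -1
python3 -c "
from h import *
p=bot.camera('side'); a=p['img'][110:260,280:440]
cv2.imwrite('pics/b.png',cv2.resize(a,None,fx=4,fy=4)[:,:,::-1])
go(.509,-.016,.15,.131)"
```

```text
clock: 5.25
eef_pos: [0.5672, -0.1696, 0.164]
tool_rot: [0.992, 0.125, 0.003, 0.001]
ft_force: [0.8, -0.1, -0.6]
grip_width: 0.0503
t 5.3 pos [ 0.5663 -0.1694  0.1621] tool delta units [-0.7049 -6.5121  0.4699] F [ 0.2099  0.2006 -0.6036] w 0.050179441182046695 yaw 0.24984997224621297 zaxis [ 0.0038 -0.0011 -1.    ]
az units (after) 0.7923331483080864
```

View pics/b.png

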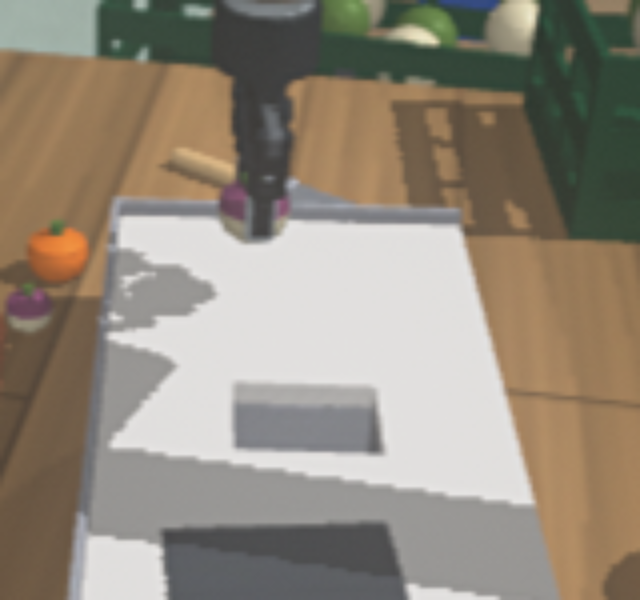

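The turnip is held at the jaws, at crop (255,210). Next I carry it over the opening, lower it and release.

```bash
python3 -m handwheel '[{"dx":-0.1,"dy":-0.8,"dz":0,"ax":0,"ay":0,"az":0},{"dx":-0.1,"dy":-0.8,"dz":0,"ax":0,"ay":0,"az":0},{"dx":-0.1,"dy":-0.8,"dz":0,"ax":0,"ay":0,"az":0},{"dx":-0.1,"dy":-0.8,"dz":0,"ax":0,"ay":0,"az":0},{"dx":-0.1,"dy":-0.8,"dz":0,"ax":0,"ay":0,"az":0},{"dx":-0.1,"dy":-0.8,"dz":0,"ax":0,"ay":0,"az":0},{"dx":-0.1,"dy":-0.8,"dz":0.5,"ax":0,"ay":0,"az":0},{"dx":0,"dy":-0.6,"dz":0.5,"ax":0,"ay":0,"az":0},{"dx":0,"dy":-0.3,"dz":0.5,"ax":0,"ay":0,"az":0},{"dx":0,"dy":0,"dz":0,"ax":0,"ay":0,"az":0},{"dx":0,"dy":0,"dz":0,"ax":0,"ay":0,"az":0}]' -1
python3 -c "
from h import *
go(.509,-.016,.12,.131)"
```

```text
clock: 6.4
eef_pos: [0.5074, -0.016, 0.1221]
tool_rot: [0.992, 0.125, -0.001, 0.0]
ft_force: [-0.3, 0.1, -1.4]
grip_width: 0.0503
t 6.4 pos [ 0.5074 -0.016   0.1221] tool delta units [0.0628 0.0174 0.0848] F [-0.325   0.1292 -1.3643] w 0.05029003651004076 yaw 0.2501161100969941 zaxis [-0.0018 -0.0002 -1.    ]
az units (after) 0.7941074006466272
```

```bash
python3 -m handwheel '[{"dx":0,"dy":0,"dz":0,"ax":0,"ay":0,"az":0},{"dx":0,"dy":0,"dz":0,"ax":0,"ay":0,"az":0},{"dx":0,"dy":0,"dz":0,"ax":0,"ay":0,"az":0},{"dx":0,"dy":0,"dz":0,"ax":0,"ay":0,"az":0},{"dx":0,"dy":0,"dz":-0.6,"ax":0,"ay":0,"az":0},{"dx":0,"dy":0,"dz":-0.8,"ax":0,"ay":0,"az":0},{"dx":0,"dy":-0.8,"dz":0,"ax":0,"ay":0,"az":0},{"dx":0,"dy":-0.8,"dz":0,"ax":0,"ay":0,"az":0},{"dx":0,"dy":-0.8,"dz":0,"ax":0,"ay":0,"az":0},{"dx":0,"dy":-0.8,"dz":0,"ax":0,"ay":0,"az":0},{"dx":0,"dy":-0.8,"dz":0,"ax":0,"ay":0,"az":0},{"dx":0,"dy":-0.8,"dz":0,"ax":0,"ay":0,"az":0}]' 1
python3 -c "
from h import *
for n in('side','top'):
  p=bot.camera(n); a=p['img'][110:290,240:440]
  cv2.imwrite('pics/c_%s.png'%n,cv2.resize(a,None,fx=3.3,fy=3.3)[:,:,::-1])
go(.503,.1665,.15,.241)"
```

```text
clock: 7.6
eef_pos: [0.4782, 0.101, 0.1581]
tool_rot: [0.992, 0.124, 0.0, -0.0]
ft_force: [0.2, 0.3, -1.0]
grip_width: 0.0853
t 7.7 pos [0.4779 0.102  0.158 ] tool delta units [ 1.6164 -2.2457  0.3239] F [-0.1848 -1.2066  0.0755] w 0.08552207294871504 yaw 0.25270467201185814 zaxis [ 0.0002  0.0007 -1.    ]
az units (after) 0.07803114674572102
```

View pics/c_side.png

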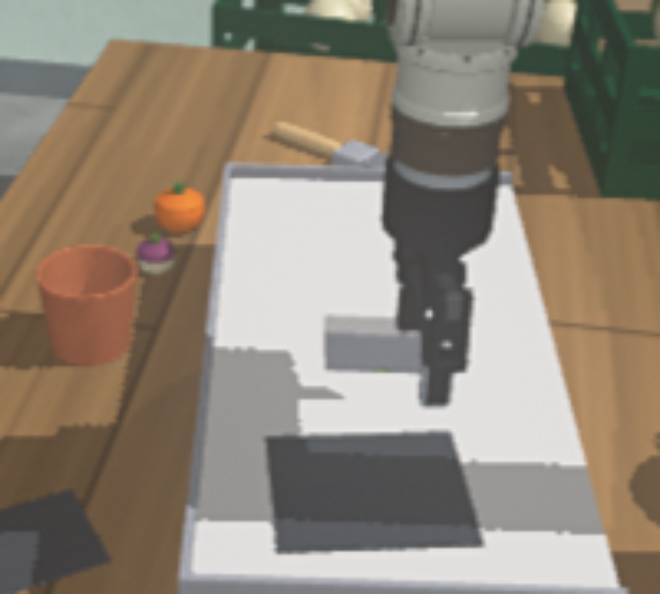

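View pics/c_top.png

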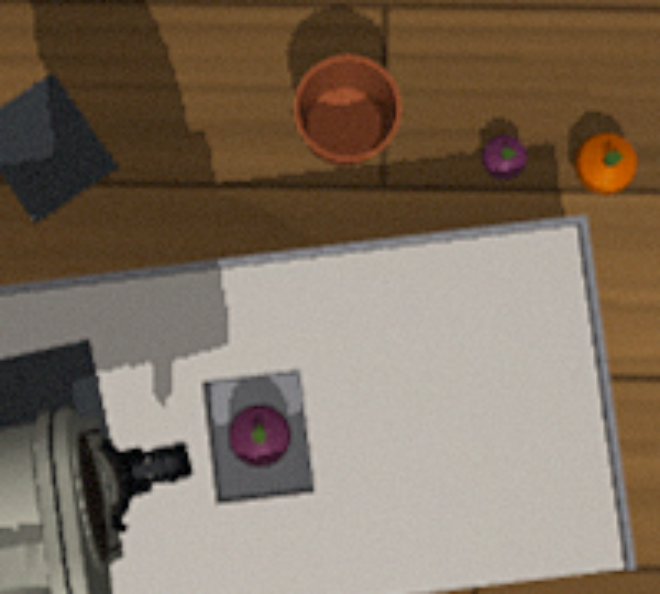

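The turnip stands in the well, at crop (260,435) of the top view. Next I go over the cover's centre.

```bash
python3 -m handwheel '[{"dx":0.55,"dy":-0.75,"dz":0,"ax":0,"ay":0,"az":0},{"dx":0.55,"dy":-0.75,"dz":0,"ax":0,"ay":0,"az":0},{"dx":0.52,"dy":-0.75,"dz":0,"ax":0,"ay":0,"az":0},{"dx":0,"dy":0,"dz":0.5,"ax":0,"ay":0,"az":0},{"dx":0,"dy":0,"dz":0.5,"ax":0,"ay":0,"az":0},{"dx":0,"dy":0,"dz":0,"ax":0,"ay":0,"az":0},{"dx":0,"dy":0,"dz":0,"ax":0,"ay":0,"az":0}]' 0.3
python3 -c "
from h import *
go(.503,.1665,.107,.241)"
```

```text
clock: 8.4
eef_pos: [0.5068, 0.1469, 0.1319]
tool_rot: [0.991, 0.137, -0.002, -0.007]
ft_force: [-0.6, -1.0, 0.4]
grip_width: 0.0556
t 8.4 pos [0.5068 0.1469 0.1319] tool delta units [ 0.0682 -0.7811  1.0078] F [-0.6235 -1.0396  0.3713] w 0.055553329806611214 yaw 0.27508298901070377 zaxis [-0.0066  0.0127 -0.9999]
az units (after) 0.2272199267380252
```

```bash
python3 -m handwheel '[{"dx":0,"dy":0,"dz":0,"ax":0,"ay":0,"az":0}]'
python3 -c "
from h import *
go(.503,.1665,.107,.241);o=bot.get_obs();print(o['joint_pos'],o['joint_vel'],o['ft_torque'])"
```

```text
clock: 8.5
eef_pos: [0.5078, 0.1474, 0.133]
tool_rot: [0.991, 0.137, -0.001, -0.007]
ft_force: [0.5, -0.2, -0.2]
grip_width: 0.0552
t 8.5 pos [0.5078 0.1474 0.133 ] tool delta units [ 0.0211 -0.7724  1.0525] F [ 0.5385 -0.1675 -0.2439] w 0.055217078597180023 yaw 0.2753030814142488 zaxis [-0.0041  0.0135 -0.9999]
az units (after) 0.22868720942832543
[ 0.2749  0.3768 -0.1228  1.0714  0.0141  3.1412] [ 0.003  -0.0055  0.0112 -0.0008  0.0016 -0.0009] [ 0.0447 -0.0128 -0.0278]
```

The last joint has reached its range limit (j6 ≈ 3.14). I'll turn the tool away from it to yaw 0.45 and level it.

```bash
cat >> h.py <<'E'
def turn(yaw):
    r=R.from_quat(bot.get_obs()["tool_rot"])
    t=R.from_matrix(np.array([[np.cos(yaw),np.sin(yaw),0],[np.sin(yaw),-np.cos(yaw),0],[0,0,-1]]))
    print("turn units",(r.inv()*t).as_rotvec()/.15)
E
python3 -c "
from h import *
turn(.45)"
```

```text
turn units [-0.0941 -0.0067 -1.1646]
```

```bash
python3 -m handwheel '[{"dx":0,"dy":0,"dz":0,"ax":-0.05,"ay":0,"az":-0.58},{"dx":0,"dy":0,"dz":0,"ax":-0.04,"ay":0,"az":-0.58},{"dx":0,"dy":0,"dz":0,"ax":0,"ay":0,"az":0},{"dx":0,"dy":0,"dz":0,"ax":0,"ay":0,"az":0}]'
python3 -c "
from h import *
go(.503,.1665,.118,.45);turn(.45);print(bot.get_obs()['joint_pos'])"
```

```text
clock: 8.9
eef_pos: [0.5082, 0.1479, 0.1334]
tool_rot: [0.975, 0.222, 0.001, -0.0]
ft_force: [0.1, 0.4, 0.1]
grip_width: 0.0554
t 8.9 pos [0.5082 0.1479 0.1334] tool delta units [ 0.1328 -0.7613  0.6167] F [0.1243 0.3647 0.0566] w 0.055360155510711176 yaw 0.4480784203688685 zaxis [ 0.0016  0.0014 -1.    ]
az units (after) -0.012810530874209913
turn units [-0.0036 -0.0136 -0.0128]
[ 0.2827  0.3758 -0.1232  1.0699  0.0009  2.9762]
```

```bash
python3 -m handwheel '[{"dx":0.13,"dy":-0.4,"dz":0.3,"ax":0,"ay":0,"az":0},{"dx":0,"dy":-0.36,"dz":0.4,"ax":0,"ay":0,"az":0},{"dx":0,"dy":0,"dz":0,"ax":0,"ay":0,"az":0},{"dx":0,"dy":0,"dz":0.15,"ax":0,"ay":0,"az":0},{"dx":0,"dy":0,"dz":0.15,"ax":0,"ay":0,"az":0},{"dx":0,"dy":0,"dz":0,"ax":0,"ay":0,"az":0}]'
python3 -c "
from h import *
go(.503,.1665,.103,.45)"
```

```text
clock: 9.5
eef_pos: [0.5024, 0.1663, 0.1073]
tool_rot: [0.975, 0.223, -0.0, -0.0]
ft_force: [-0.3, 0.3, -0.2]
grip_width: 0.0556
t 9.5 pos [0.5024 0.1663 0.1073] tool delta units [0.026  0.002  0.1723] F [-0.3253  0.2792 -0.2376] w 0.05561504235549192 yaw 0.4497714677889907 zaxis [-0.0002  0.0006 -1.    ]
az units (after) -0.0015235480733954976
```

```bash
for i in 1 2 3; do :; done; python3 -m handwheel '[{"dx":0,"dy":0,"dz":0.06,"ax":0,"ay":0,"az":0},{"dx":0,"dy":0,"dz":0.06,"ax":0,"ay":0,"az":0},{"dx":0,"dy":0,"dz":0,"ax":0,"ay":0,"az":0}]'
```

```text
clock: 9.8
eef_pos: [0.5028, 0.1663, 0.1049]
tool_rot: [0.975, 0.223, 0.0, -0.0]
ft_force: [0.2, -0.0, 0.2]
grip_width: 0.0555
```

```bash
python3 -m handwheel '[{"dx":0,"dy":0,"dz":0.06,"ax":0,"ay":0,"az":0},{"dx":0,"dy":0,"dz":0,"ax":0,"ay":0,"az":0}]'; python3 -m handwheel '[{"dx":0,"dy":0,"dz":0.06,"ax":0,"ay":0,"az":0},{"dx":0,"dy":0,"dz":0,"ax":0,"ay":0,"az":0}]'
```

```text
clock: 10.0
eef_pos: [0.5027, 0.1664, 0.1034]
tool_rot: [0.975, 0.223, 0.0, -0.0]
ft_force: [-0.4, 0.9, -0.2]
grip_width: 0.0553
clock: 10.2
eef_pos: [0.503, 0.1665, 0.103]
tool_rot: [0.975, 0.223, 0.001, -0.0]
ft_force: [-1.4, -1.3, 5.7]
grip_width: 0.0558
```

```bash
python3 -m handwheel '[{"dx":0,"dy":0,"dz":0.06,"ax":0,"ay":0,"az":0},{"dx":0,"dy":0,"dz":0,"ax":0,"ay":0,"az":0}]'; 
```

```text
clock: 10.4
eef_pos: [0.5035, 0.1667, 0.1029]
tool_rot: [0.975, 0.223, 0.002, -0.001]
ft_force: [-3.8, -2.1, 13.4]
grip_width: 0.0556
```

```bash
python3 -m handwheel '[{"dx":-0.06,"dy":0.14,"dz":0,"ax":0,"ay":0,"az":0},{"dx":-0.12,"dy":0.28,"dz":0,"ax":0,"ay":0,"az":0},{"dx":-0.12,"dy":0.28,"dz":0,"ax":0,"ay":0,"az":0},{"dx":-0.12,"dy":0.28,"dz":0,"ax":0,"ay":0,"az":0},{"dx":-0.12,"dy":0.28,"dz":0,"ax":0,"ay":0,"az":0},{"dx":-0.06,"dy":0.14,"dz":0,"ax":0,"ay":0,"az":0}]'; python3 -c "
from h import *
p=bot.camera('side')
for r in bot.trace('cover',p): print(r['rect'],rect(p,r['region'],.088))
cv2.imwrite('pics/d.png',cv2.resize(p['img'][140:290,270:440],None,fx=4,fy=4)[:,:,::-1])
go(.509,-.016,.103,.34)"
```

```text
clock: 11.0
eef_pos: [0.5068, 0.1295, 0.103]
tool_rot: [0.975, 0.223, 0.004, -0.001]
ft_force: [-0.4, 2.7, 9.6]
grip_width: 0.0555
[354.1, 246.9, 65.0, 32.5] (array([510.5567, 128.962 ]), array([142.4854, 130.0173]), 14.053763389587402, array([513.4952, 141.9829]))
[245.2, 275.1, 53.9, 39.5] (array([726.5623, 262.6453]), array([93.125 , 84.2109]), 36.42958068847656, array([726.0822, 264.2737]))
[246.8, 329.9, 46.9, 46.2] (array([680.4564, 403.0787]), array([96.3075, 79.3061]), -85.00909423828125, array([680.564 , 405.5686]))
t 11.1 pos [0.5068 0.129  0.1029] tool delta units [-2.442   5.2609 -0.0205] F [0.2095 0.5104 9.9701] w 0.0555163219543563 yaw 0.4497492257223649 zaxis [ 0.0067  0.0032 -1.    ]
az units (after) 0.731661504815766
```

View pics/d.png

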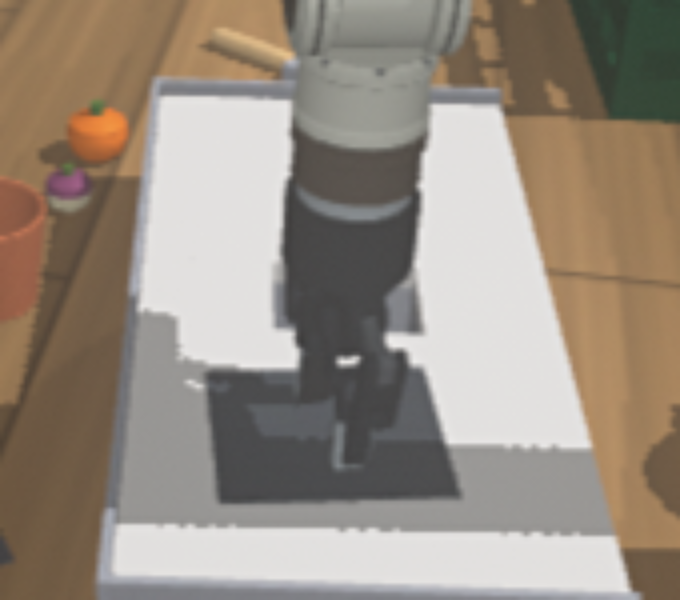

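```bash
python3 -m handwheel '[{"dx":-0.12,"dy":0.25,"dz":0.02,"ax":0,"ay":0,"az":0},{"dx":-0.18,"dy":0.39,"dz":0,"ax":0,"ay":0,"az":0},{"dx":-0.18,"dy":0.39,"dz":0,"ax":0,"ay":0,"az":0},{"dx":-0.18,"dy":0.39,"dz":0,"ax":0,"ay":0,"az":0},{"dx":-0.18,"dy":0.39,"dz":0,"ax":0,"ay":0,"az":0},{"dx":-0.18,"dy":0.39,"dz":0,"ax":0,"ay":0,"az":0}]'; python3 -c "
from h import *
go(.509,-.016,.103,.34)"
```

```text
clock: 11.7
eef_pos: [0.5084, 0.069, 0.1029]
tool_rot: [0.975, 0.224, 0.005, -0.001]
ft_force: [0.3, 3.0, 11.1]
grip_width: 0.0553
t 11.7 pos [0.5084 0.069  0.1029] tool delta units [-1.4602  3.0724 -0.0193] F [ 0.3318  2.9722 11.099 ] w 0.05532714233006827 yaw 0.45101797279961947 zaxis [ 0.0083  0.0047 -1.    ]
az units (after) 0.7401198186641297
```

```bash
python3 -m handwheel '[{"dx":-0.17,"dy":0.36,"dz":0,"ax":0,"ay":0,"az":0},{"dx":-0.17,"dy":0.36,"dz":0,"ax":0,"ay":0,"az":0},{"dx":-0.17,"dy":0.36,"dz":0,"ax":0,"ay":0,"az":0},{"dx":-0.17,"dy":0.36,"dz":0,"ax":0,"ay":0,"az":0},{"dx":-0.17,"dy":0.36,"dz":0,"ax":0,"ay":0,"az":0},{"dx":-0.17,"dy":0.36,"dz":0,"ax":0,"ay":0,"az":0},{"dx":-0.17,"dy":0.36,"dz":0,"ax":0,"ay":0,"az":0},{"dx":-0.17,"dy":0.36,"dz":0,"ax":0,"ay":0,"az":0},{"dx":0,"dy":0,"dz":0,"ax":0,"ay":0,"az":0.24},{"dx":0,"dy":0,"dz":0,"ax":0,"ay":0,"az":0.24},{"dx":0,"dy":0,"dz":0,"ax":0,"ay":0,"az":0.24}]'; python3 -c "
from h import *
go(.509,-.016,.103,.34)
p=bot.camera('side')
for r in bot.trace('cover',p): print(r['rect'],rect(p,r['region'],.088))
cv2.imwrite('pics/e.png',cv2.resize(p['img'][140:290,270:440],None,fx=4,fy=4)[:,:,::-1])"
```

```text
clock: 12.8
eef_pos: [0.5083, -0.0124, 0.1029]
tool_rot: [0.986, 0.169, 0.003, 0.0]
ft_force: [-2.3, -1.5, 14.9]
grip_width: 0.0557
t 12.8 pos [ 0.5083 -0.0124  0.1029] tool delta units [-0.0217  0.1464 -0.0036] F [-2.2735 -1.5495 14.8534] w 0.055667592641373984 yaw 0.34025522632979066 zaxis [ 0.0067  0.0002 -1.    ]
az units (after) 0.0017015088652709103
[357.5, 212.4, 54.3, 26.5] (array([512.7239, -10.7418]), array([145.0317, 121.7361]), 13.252141952514648, array([514.8606,  -0.8725]))
[246.8, 274.1, 49.0, 36.1] (array([725.7778, 263.8912]), array([91.9256, 81.1469]), 35.19012451171875, array([726.4212, 265.6815]))
```

View pics/e.png

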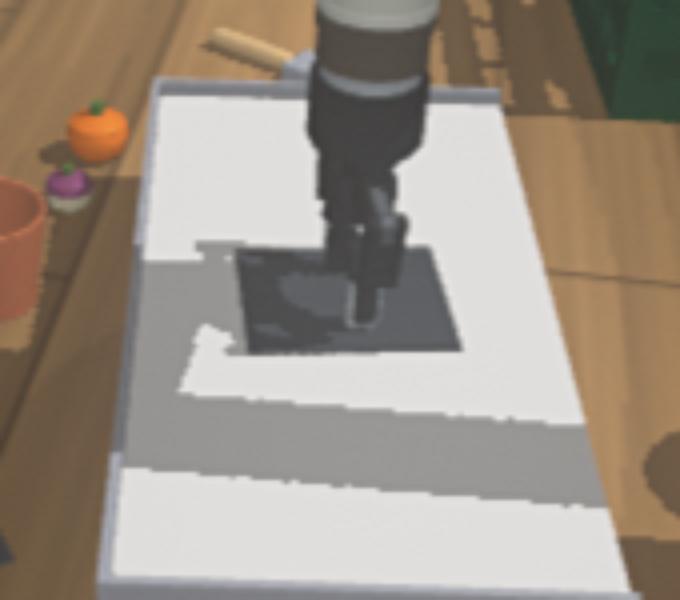

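The opening is covered. I'll make the last few millimetres, lift off, clear to the side and check from the top.

```bash
python3 -m handwheel '[{"dx":-0.01,"dy":0.08,"dz":0,"ax":0,"ay":0,"az":0},{"dx":-0.01,"dy":0.07,"dz":0,"ax":0,"ay":0,"az":0},{"dx":0,"dy":0,"dz":0,"ax":0,"ay":0,"az":0},{"dx":0,"dy":0,"dz":-0.1,"ax":0,"ay":0,"az":0},{"dx":0,"dy":0,"dz":-0.3,"ax":0,"ay":0,"az":0},{"dx":0,"dy":0,"dz":-0.8,"ax":0,"ay":0,"az":0},{"dx":0,"dy":0,"dz":-0.8,"ax":0,"ay":0,"az":0}]'
python3 -m handwheel '[{"dx":0,"dy":0.9,"dz":-0.5,"ax":0,"ay":0,"az":0},{"dx":0,"dy":0.9,"dz":-0.5,"ax":0,"ay":0,"az":0},{"dx":0,"dy":0.9,"dz":0,"ax":0,"ay":0,"az":0},{"dx":0,"dy":0.9,"dz":0,"ax":0,"ay":0,"az":0},{"dx":0,"dy":0.9,"dz":0,"ax":0,"ay":0,"az":0},{"dx":0,"dy":0.9,"dz":0,"ax":0,"ay":0,"az":0},{"dx":0,"dy":0.9,"dz":0,"ax":0,"ay":0,"az":0},{"dx":0,"dy":0,"dz":0,"ax":0,"ay":0,"az":0}]'
python3 -c "
from h import *
for n in('side','top'):
  p=bot.camera(n)
  for r in bot.trace('cover',p): print(n,r['rect'],rect(p,r['region'],.088))
  for t in('pot','spray','brush'):
    for r in bot.trace(t,p)[:1]: print(t,r['rect'])
cv2.imwrite('pics/f.png',cv2.resize(p['img'][110:310,190:440],None,fx=3,fy=3)[:,:,::-1])"
```

```text
clock: 13.6
eef_pos: [0.506, -0.0156, 0.1498]
tool_rot: [0.985, 0.17, -0.001, -0.001]
ft_force: [0.6, 0.2, 0.3]
grip_width: 0.0554
clock: 14.4
eef_pos: [0.5601, -0.1665, 0.1742]
tool_rot: [0.986, 0.169, 0.0, -0.0]
ft_force: [-0.2, 1.0, -1.5]
grip_width: 0.0553
side [356.3, 212.0, 53.6, 22.0] (array([513.2863, -10.9748]), array([143.2407, 125.0865]), 11.363350868225098, array([513.8375,  -9.9483]))
side [246.7, 328.9, 48.4, 39.2] (array([681.0264, 403.8801]), array([90.9276, 78.145 ]), -83.46640920639038, array([680.9325, 406.5916]))
side [244.4, 277.2, 50.1, 38.1] (array([725.7483, 264.2067]), array([92.3435, 78.9641]), 36.771156311035156, array([725.7429, 265.5593]))
pot [265.0, 203.1, 31.7, 31.7]
spray [328.7, 342.8, 32.6, 74.7]
brush [344.6, 154.5, 44.1, 15.2]
top [317.4, 243.2, 48.3, 59.9] (array([511.7494, -13.1915]), array([140.1057, 121.1265]), 12.90267562866211, array([511.4654, -13.0911]))
top [198.5, 172.9, 39.6, 32.8] (array([695.9432, 313.9129]), array([96.6692, 84.6196]), -83.28898572921753, array([695.1166, 314.6573]))
top [251.8, 155.1, 43.4, 47.1] (array([742.1215, 166.1704]), array([100.2841,  84.1322]), 35.51498031616211, array([741.8555, 166.3992]))
pot [344.6, 142.6, 34.4, 31.5]
spray [163.5, 234.5, 39.8, 27.6]
brush [486.6, 219.4, 41.1, 64.9]
```

View pics/f.png

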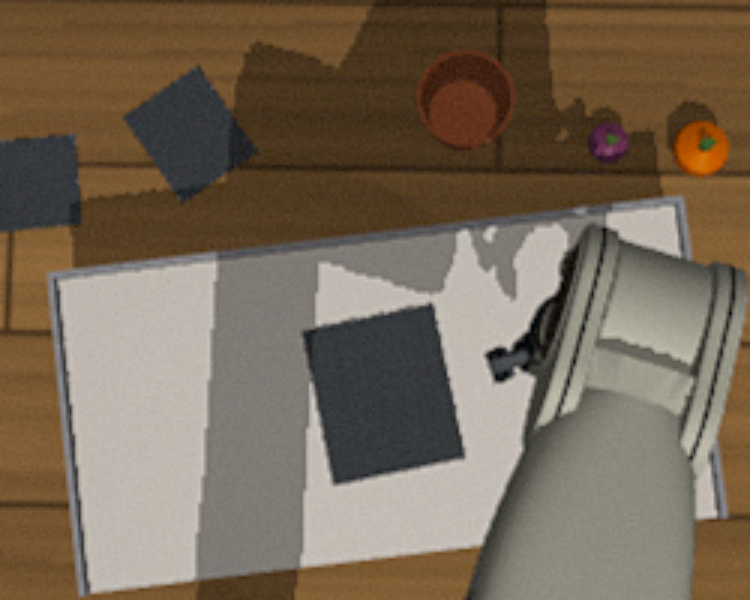

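The cover's position is good, within about 2 mm in x and y. Its yaw is still about 5° (0.09 rad) off, because the turn mostly slipped. I'll press again with the fingers wide open for more leverage and turn it.

```bash
python3 -m handwheel '[{"dx":0,"dy":-0.9,"dz":0,"ax":0,"ay":0,"az":0},{"dx":0,"dy":-0.9,"dz":0,"ax":0,"ay":0,"az":0},{"dx":0,"dy":-0.9,"dz":0,"ax":0,"ay":0,"az":0},{"dx":0,"dy":-0.9,"dz":0,"ax":0,"ay":0,"az":0},{"dx":0,"dy":-0.9,"dz":0,"ax":0,"ay":0,"az":0},{"dx":0,"dy":-0.9,"dz":0,"ax":0,"ay":0,"az":0},{"dx":0.1,"dy":-0.95,"dz":0.5,"ax":0,"ay":0,"az":0},{"dx":0,"dy":0,"dz":0.9,"ax":0,"ay":0,"az":0},{"dx":0,"dy":0,"dz":0.9,"ax":0,"ay":0,"az":0},{"dx":0,"dy":0,"dz":0.3,"ax":0,"ay":0,"az":0},{"dx":0,"dy":0,"dz":0,"ax":0,"ay":0,"az":0}]' 1
python3 -c "
from h import *
go(.511,-.0135,.099,.34);turn(.34);print(bot.get_obs()['joint_pos'])"
```

```text
clock: 16.0
eef_pos: [0.5078, -0.0134, 0.1088]
tool_rot: [0.985, 0.17, -0.001, -0.001]
ft_force: [0.3, 0.1, -0.3]
grip_width: 0.0856
t 16.0 pos [ 0.5078 -0.0134  0.1088] tool delta units [0.1182 0.0487 0.3934] F [ 0.2968  0.0647 -0.3451] w 0.08559177087327885 yaw 0.34214704428427917 zaxis [-0.0019  0.0011 -1.    ]
az units (after) 0.014313628561860952
turn units [-0.0114  0.0097  0.0143]
[-0.0269  0.3654 -0.2112  0.9961  0.0011  2.7725]
```

```bash
python3 -m handwheel '[{"dx":0.1,"dy":0,"dz":0.2,"ax":-0.01,"ay":0.01,"az":0},{"dx":0,"dy":0,"dz":0.2,"ax":0,"ay":0,"az":0},{"dx":0,"dy":0,"dz":0.1,"ax":0,"ay":0,"az":0},{"dx":0,"dy":0,"dz":0,"ax":0,"ay":0,"az":0}]'; python3 -m handwheel '[{"dx":0,"dy":0,"dz":0.08,"ax":0,"ay":0,"az":0},{"dx":0,"dy":0,"dz":0,"ax":0,"ay":0,"az":0}]'
```

```text
clock: 16.4
eef_pos: [0.5111, -0.0128, 0.0972]
tool_rot: [0.985, 0.17, 0.001, 0.0]
ft_force: [0.6, 0.5, -0.5]
grip_width: 0.0851
clock: 16.6
eef_pos: [0.5112, -0.0127, 0.0952]
tool_rot: [0.985, 0.17, 0.001, 0.0]
ft_force: [0.3, -0.5, 0.2]
grip_width: 0.0854
```

```bash
python3 -m handwheel '[{"dx":0,"dy":0,"dz":0.06,"ax":0,"ay":0,"az":0},{"dx":0,"dy":0,"dz":0.06,"ax":0,"ay":0,"az":0},{"dx":0,"dy":0,"dz":0,"ax":0,"ay":0,"az":0}]'; python3 -m handwheel '[{"dx":0,"dy":0,"dz":0.05,"ax":0,"ay":0,"az":0},{"dx":0,"dy":0,"dz":0,"ax":0,"ay":0,"az":0}]'
```

```text
clock: 16.9
eef_pos: [0.5116, -0.0126, 0.0939]
tool_rot: [0.985, 0.17, 0.002, 0.0]
ft_force: [-2.1, -0.8, 9.7]
grip_width: 0.0856
clock: 17.1
eef_pos: [0.5122, -0.0126, 0.0938]
tool_rot: [0.985, 0.17, 0.003, 0.0]
ft_force: [-4.2, -0.0, 16.9]
grip_width: 0.0855
```

Pressing at 17 N. I turn by 0.12 rad with a small shift of about (-2,-2) mm.

```bash
python3 -m handwheel '[{"dx":-0.02,"dy":0.02,"dz":0,"ax":0,"ay":0,"az":0.16},{"dx":-0.02,"dy":0.02,"dz":0,"ax":0,"ay":0,"az":0.16},{"dx":-0.02,"dy":0.02,"dz":0,"ax":0,"ay":0,"az":0.16},{"dx":-0.02,"dy":0,"dz":0,"ax":0,"ay":0,"az":0.16},{"dx":-0.02,"dy":0,"dz":0,"ax":0,"ay":0,"az":0.16},{"dx":0,"dy":0,"dz":0,"ax":0,"ay":0,"az":0}]'
python3 -c "
from h import *
go(.511,-.0135,.099,.22)
p=bot.camera('side')
for r in bot.trace('cover',p)[:3]: print(r['rect'],rect(p,r['region'],.088))"
python3 -m handwheel '[{"dx":0,"dy":0,"dz":-0.1,"ax":0,"ay":0,"az":0},{"dx":0,"dy":0,"dz":-0.3,"ax":0,"ay":0,"az":0},{"dx":0,"dy":0,"dz":-0.8,"ax":0,"ay":0,"az":0},{"dx":0,"dy":0,"dz":-0.8,"ax":0,"ay":0,"az":0},{"dx":0,"dy":0.9,"dz":-0.5,"ax":0,"ay":0,"az":0},{"dx":0,"dy":0.9,"dz":-0.5,"ax":0,"ay":0,"az":0},{"dx":0,"dy":0.9,"dz":0,"ax":0,"ay":0,"az":0},{"dx":0,"dy":0.9,"dz":0,"ax":0,"ay":0,"az":0},{"dx":0,"dy":0.9,"dz":0,"ax":0,"ay":0,"az":0},{"dx":0,"dy":0.9,"dz":0,"ax":0,"ay":0,"az":0},{"dx":0,"dy":0.9,"dz":0,"ax":0,"ay":0,"az":0},{"dx":0,"dy":0,"dz":0,"ax":0,"ay":0,"az":0}]'
python3 -c "
from h import *
for n in('side','top'):
  p=bot.camera(n)
  for r in bot.trace('cover',p): print(n,r['rect'],rect(p,r['region'],.088))
cv2.imwrite('pics/g.png',cv2.resize(p['img'][110:310,190:440],None,fx=3,fy=3)[:,:,::-1])"
```

```text
clock: 17.7
eef_pos: [0.5115, -0.0145, 0.0938]
tool_rot: [0.994, 0.111, 0.004, -0.0]
ft_force: [-1.4, 0.7, 12.8]
grip_width: 0.0852
t 17.7 pos [ 0.5115 -0.0145  0.0938] tool delta units [-0.011  -0.0417 -0.2067] F [-1.4229  0.7488 12.8014] w 0.0852167237877665 yaw 0.22176309580151107 zaxis [ 0.0087  0.0011 -1.    ]
az units (after) 0.011753972010073815
[245.0, 275.8, 51.0, 35.4] (array([726.0101, 264.4375]), array([93.7193, 81.6602]), 35.65633773803711, array([726.4204, 265.9936]))
[357.4, 211.1, 56.1, 26.4] (array([514.6347, -12.5954]), array([140.2933, 121.2194]), 11.287437438964844, array([518.3786,  -5.623 ]))
[248.5, 330.4, 48.7, 41.8] (array([681.6967, 403.058 ]), array([96.2476, 80.6014]), -84.89095544815063, array([681.4163, 405.322 ]))
clock: 19.0
eef_pos: [0.544, -0.1709, 0.1658]
tool_rot: [0.994, 0.109, 0.001, 0.0]
ft_force: [-0.2, 0.4, -1.6]
grip_width: 0.0856
side [246.9, 329.7, 47.9, 44.2] (array([680.709 , 404.1209]), array([93.4891, 78.6986]), -83.826988697052, array([680.9626, 406.4593]))
side [356.3, 212.3, 49.6, 25.5] (array([515.0358, -12.5391]), array([138.6911, 121.0745]), 11.035884857177734, array([515.6595,  -8.9689]))
side [246.1, 275.8, 51.3, 34.8] (array([725.2943, 265.0473]), array([92.5228, 79.9538]), 35.56293487548828, array([725.0197, 267.0674]))
top [317.5, 243.8, 49.4, 60.5] (array([512.5991, -13.2621]), array([140.1755, 120.9449]), 12.484484672546387, array([512.5356, -12.9131]))
top [251.4, 155.9, 41.6, 44.2] (array([742.8291, 165.9414]), array([95.3977, 82.1078]), 36.20198440551758, array([742.8509, 166.1905]))
top [197.6, 173.4, 38.4, 35.2] (array([695.0853, 313.6727]), array([96.9988, 83.2944]), -82.91448879241943, array([694.8195, 314.3789]))
```

View pics/g.png

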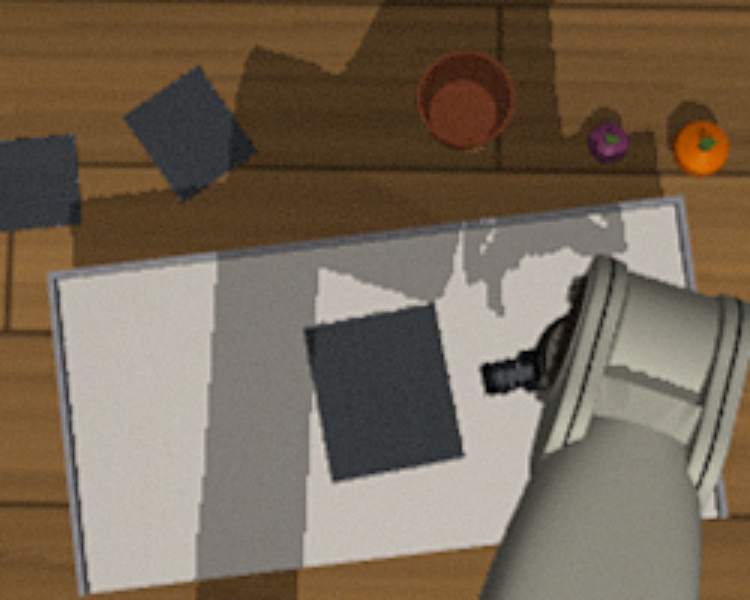

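The turn slipped again: the yaw is about 12.5° against 7.5° for the opening. Fingertip torque is too weak, so I'll press off-centre with shut fingers, near the plate's far end, and drag sideways to swing it.

```bash

python3 -c "
from h import *
go(.563,-.0018,.115)"
```

```text
t 19.2 pos [ 0.5434 -0.1677  0.1659] tool delta units [ 2.2272 -6.2991  2.042 ] F [-0.1856 -0.0302 -0.3565] w 0.08538581284314378 yaw 0.22256717989758834 zaxis [ 0.0018  0.0008 -1.    ]
```

```bash
python3 -m handwheel '[{"dx":0.28,"dy":-0.79,"dz":0,"ax":0,"ay":0,"az":0},{"dx":0.28,"dy":-0.79,"dz":0,"ax":0,"ay":0,"az":0},{"dx":0.28,"dy":-0.79,"dz":0,"ax":0,"ay":0,"az":0},{"dx":0.28,"dy":-0.79,"dz":0,"ax":0,"ay":0,"az":0},{"dx":0.28,"dy":-0.79,"dz":0,"ax":0,"ay":0,"az":0},{"dx":0.28,"dy":-0.79,"dz":0,"ax":0,"ay":0,"az":0},{"dx":0.28,"dy":-0.79,"dz":0.2,"ax":0,"ay":0,"az":0},{"dx":0.27,"dy":-0.77,"dz":0.5,"ax":0,"ay":0,"az":0},{"dx":0,"dy":0,"dz":0.8,"ax":0,"ay":0,"az":0},{"dx":0,"dy":0,"dz":0.5,"ax":0,"ay":0,"az":0},{"dx":0,"dy":0,"dz":0,"ax":0,"ay":0,"az":0}]' -1
python3 -c "
from h import *
go(.563,-.0018,.107);turn(.222)"
```

```text
clock: 20.3
eef_pos: [0.5616, -0.0019, 0.1141]
tool_rot: [0.994, 0.111, -0.001, -0.0]
ft_force: [-0.2, 0.2, 0.2]
grip_width: -0.0002
t 20.3 pos [ 0.5616 -0.0019  0.1141] tool delta units [0.0573 0.0095 0.2837] F [-0.1596  0.2253  0.1765] w -0.00019414156298637719 yaw 0.2230243181493818 zaxis [-0.0022  0.0002 -1.    ]
turn units [-0.0042  0.0139  0.0068]
```

```bash
python3 -m handwheel '[{"dx":0.05,"dy":0,"dz":0.12,"ax":0,"ay":0,"az":0},{"dx":0,"dy":0,"dz":0.12,"ax":0,"ay":0,"az":0},{"dx":0,"dy":0,"dz":0,"ax":0,"ay":0,"az":0}]'; python3 -m handwheel '[{"dx":0,"dy":0,"dz":0.06,"ax":0,"ay":0,"az":0},{"dx":0,"dy":0,"dz":0.04,"ax":0,"ay":0,"az":0},{"dx":0,"dy":0,"dz":0,"ax":0,"ay":0,"az":0}]'
```

```text
clock: 20.6
eef_pos: [0.5651, -0.0026, 0.1105]
tool_rot: [0.994, 0.11, 0.002, 0.0]
ft_force: [-0.3, -1.2, 0.9]
grip_width: -0.0
clock: 20.9
eef_pos: [0.5648, -0.0024, 0.1077]
tool_rot: [0.994, 0.111, 0.001, 0.0]
ft_force: [-0.1, -0.0, 0.1]
grip_width: 0.0002
```

```bash
python3 -m handwheel '[{"dx":0,"dy":0,"dz":0.05,"ax":0,"ay":0,"az":0},{"dx":0,"dy":0,"dz":0.05,"ax":0,"ay":0,"az":0},{"dx":0,"dy":0,"dz":0,"ax":0,"ay":0,"az":0}]'; python3 -m handwheel '[{"dx":0,"dy":0,"dz":0.04,"ax":0,"ay":0,"az":0},{"dx":0,"dy":0,"dz":0,"ax":0,"ay":0,"az":0}]'
```

```text
clock: 21.2
eef_pos: [0.5653, -0.0023, 0.1071]
tool_rot: [0.994, 0.111, 0.002, 0.0]
ft_force: [-3.7, -0.3, 9.0]
grip_width: -0.0002
clock: 21.4
eef_pos: [0.5658, -0.0023, 0.107]
tool_rot: [0.994, 0.111, 0.003, 0.0]
ft_force: [-3.9, -0.1, 13.5]
grip_width: 0.0002
```

```bash
python3 -m handwheel '[{"dx":-0.03,"dy":0.08,"dz":0,"ax":0,"ay":0,"az":0},{"dx":-0.03,"dy":0.09,"dz":0,"ax":0,"ay":0,"az":0},{"dx":-0.03,"dy":0.09,"dz":0,"ax":0,"ay":0,"az":0},{"dx":-0.03,"dy":0.08,"dz":0,"ax":0,"ay":0,"az":0},{"dx":0,"dy":0,"dz":0,"ax":0,"ay":0,"az":0}]'
python3 -m handwheel '[{"dx":0,"dy":0,"dz":-0.1,"ax":0,"ay":0,"az":0},{"dx":0,"dy":0,"dz":-0.3,"ax":0,"ay":0,"az":0},{"dx":0,"dy":0,"dz":-0.8,"ax":0,"ay":0,"az":0},{"dx":0,"dy":0,"dz":-0.8,"ax":0,"ay":0,"az":0},{"dx":0,"dy":0.9,"dz":0,"ax":0,"ay":0,"az":0},{"dx":0,"dy":0.9,"dz":0,"ax":0,"ay":0,"az":0},{"dx":0,"dy":0.9,"dz":0,"ax":0,"ay":0,"az":0},{"dx":0,"dy":0.9,"dz":0,"ax":0,"ay":0,"az":0},{"dx":0,"dy":0.9,"dz":0,"ax":0,"ay":0,"az":0},{"dx":0,"dy":0.9,"dz":0,"ax":0,"ay":0,"az":0},{"dx":0,"dy":0.9,"dz":0,"ax":0,"ay":0,"az":0},{"dx":0,"dy":0,"dz":0,"ax":0,"ay":0,"az":0}]'
python3 -c "
from h import *
for n in('side','top'):
  p=bot.camera(n)
  for r in bot.trace('cover',p): print(n,r['rect'],rect(p,r['region'],.088))
v=cv2.resize(p['img'],None,fx=3,fy=3,interpolation=cv2.INTER_CUBIC)
a=.131; Rm=np.array([[np.cos(a),-np.sin(a)],[np.sin(a),np.cos(a)]])
P=np.c_[np.array(((70,60),(-70,60),(-70,-60),(70,-60)))/1000@Rm.T+[.5095,-.0157],[.088]*4]
cv2.polylines(v,[np.round((proj(p,P)+.5)*3).astype(int)],True,(255,0,0),1)
cv2.imwrite('pics/h.png',v[330:930,570:1320,::-1])"
```

```text
clock: 21.9
eef_pos: [0.5664, -0.0105, 0.1071]
tool_rot: [0.994, 0.111, 0.005, -0.0]
ft_force: [0.5, 2.2, 9.1]
grip_width: -0.0003
clock: 23.1
eef_pos: [0.5984, -0.1676, 0.1539]
tool_rot: [0.994, 0.109, 0.001, 0.001]
ft_force: [-0.6, 0.7, 0.2]
grip_width: -0.0002
side [247.1, 275.8, 49.8, 37.1] (array([726.2582, 263.882 ]), array([91.3006, 80.2228]), 35.992835998535156, array([726.0872, 265.5323]))
side [246.6, 329.5, 52.2, 42.0] (array([681.1982, 402.6158]), array([93.8354, 81.2893]), -83.49560213088989, array([680.4921, 405.8583]))
side [356.8, 212.4, 51.0, 23.9] (array([514.4999, -18.3315]), array([138.7516, 123.0676]), 8.251590728759766, array([514.8119, -15.1753]))
top [319.2, 245.3, 46.6, 54.7] (array([512.5245, -18.2576]), array([139.5388, 119.6609]), 8.964226722717285, array([511.6691, -18.4195]))
top [197.1, 171.7, 39.6, 33.4] (array([694.6205, 313.5619]), array([96.6011, 82.6321]), -83.58712768554688, array([694.4463, 313.7898]))
```

View pics/h.png

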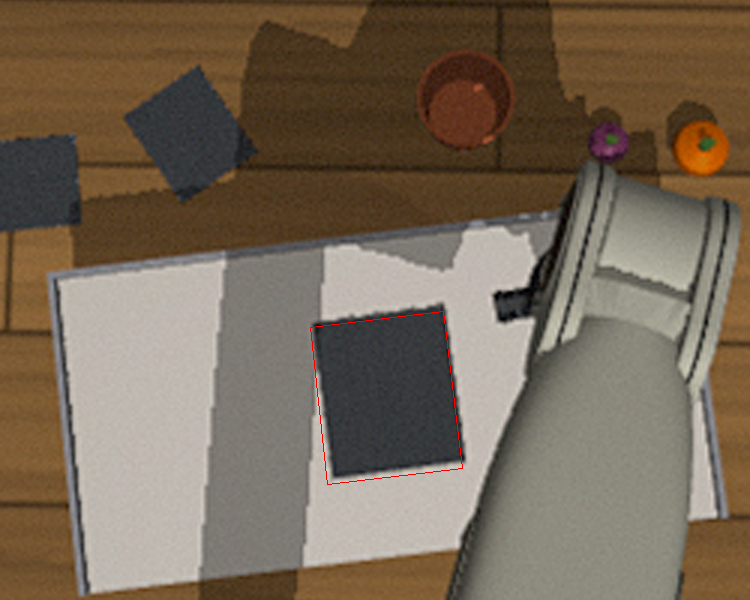

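The plate now sits about 2.5 mm in x, 2.7 mm in y and about 0.03 rad from the opening, all well inside the limits. The red outline (the ideal place) almost matches its edges. The gripper is clear, so I'm handing in.

```bash
python3 -c "
from workcell import bot
print(bot.job_done(), bot.get_obs()['clock'])"
```

```text
the job is handed in; nothing more can be done
the job is handed in; nothing more can be done
```

I dropped the turnip into the scrap well and slid the cover plate over the opening, then handed the job in at about 23 s of the 46 s allowed. No verdict was reported.

- **Turnip:** After the release, the top picture showed it standing in the well. I could not look again once the well was covered.
- **Cover:** The last top picture puts it about 2.5 mm in x and 2.7 mm in y from the opening's centre, and square to it within about 0.03 rad. The side camera agreed on yaw (8.3° against 9.0° from the top) and read x about 2 mm higher. The plate looked flat, and the gripper was clear of everything.
- **What went wrong on the way:** The first move call was refused for leaving out some row keys, with no motion. The last joint then ran into its range limit over the cover, so I turned the tool away from it. Turning the plate by fingertip twist slipped twice, leaving it about 0.09 rad off. I fixed that by pressing near its far end and dragging it sideways.
- **Bottle, pot and brush:** I did not touch them. Camera readings after the first slide of the cover showed them within a couple of pixels of the start. I did not measure them again after the later corrections.

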